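# Put the top label roll away in the drawer and shut it

### The arm

A 7-joint arm with a two-finger parallel gripper is mounted at the origin on the work surface. World frame = base frame: x ahead of the robot, y to its left, z up, the work surface at z = 0. Lengths are in m, angles in rad, forces in N, time in s.
With the tool pointing down it reaches from about 0.425 to 0.825 m from the base axis. Payload 3.6 kg.
Tool frame: the origin (TCP) lies where the fingers leave the gripper's body, on its centre line; the fingertips stand 73 mm ahead of it and the grasp point (between the pads) lies 54 mm ahead of it; z points along the fingers, y is the line along which they close (so a half turn about z gives the same grasp; the last joint's range is limited). The gripper opens to 85 mm and grips with 20 to 120 N. Pads are 22 mm wide; open, the fingers measure 114 mm over their backs; the gripper's body (76 mm by 85 mm) begins 54 mm behind the grasp point. The pads swing forward as they close: fully open they stand 13 mm farther back than shut.
Start: joints at [1.123, 0.615, -0.013, 1.423, 0.008, 1.103, -0.04], TCP at [0.266, -0.593, 0.304] pointing down, gripper open.
Joint ranges: [-3.12, 3.12], [-0.3, 2.06], [-1.34, 1.32], [0.26, 2.42], [-1.36, 4.5], [0.01, 1.98], [-2.84, 2.84]. Speed limits (rad/s): [2.79, 2.79, 3.14, 3.14, 3.14, 3.14, 3.14].

### API

Orientations are given as a unit quaternion [x, y, z, w].
In Python, from station import arm, snapshot, camera_info, ticket gives the robot as it stands. Calls block until the motion is done:
- arm.movep(position, orientation): joint-space move of the TCP to a pose.
- arm.line_to(position, velocity=0.15, ori=None): straight line of the TCP; ori=None keeps the orientation; velocity is the mean speed in m/s.
- arm.move_j(angles): joint-space move.
- arm.move_gripper(opening, effort=None): opening from 0.0 (shut) to 1.0 (fully open); effort is the grip in N (None keeps the last); returns when the fingers have stopped.
- arm.pause(seconds).
- arm.ik(position, orientation): joint angles nearest the present ones, or None.
- snapshot(name): name is "scene" or "top" or "wrist"; returns the picture (420x560x3 uint8, blue, green, red); there is no depth.
- camera_info(name): a dict with "fx", "fy", "cx", "cy" (pixels), "dist_coeffs" ([k1, k2, p1, p2, k3] as OpenCV has them; the pictures are not rectified), "R" (3x3) and "t" (3): a world point X has camera coordinates R X + t; the wrist camera has in their place "T_tool_cam" (4x4, takes a point from camera to tool coordinates, whose origin is the TCP and whose axes are the flange's). Camera axes: x right, y down, z forward; pixel columns grow to the right and rows downward; lengths in m; the calibration is good to about 2 mm. A picture is of the moment at which its call begins: read the wrist's pose just before it. camera_info takes no time and is no camera call.
A pose or a line that the arm cannot do raises arm.MotionError and nothing moves.
- ticket.finish_job(): hands the job in; it is judged then, once.
Readings, each from a call of its own:
- arm.read_time(): time.
- arm.read_joint_positions(): joint angles.
- arm.read_dq(): joint speeds.
- arm.read_effort(): joint torques, N m.
- arm.read_tool_pos(): TCP position.
- arm.read_eef_rot(): TCP orientation.
- arm.read_ft_force(): force on the tool from outside, world axes, zero at the start.
- arm.read_wrist_torque(): the same for the moment, N m.
- arm.read_opening(): opening from 0.0 (shut) to 1.0 (fully open).
- arm.read_finger_force(): force on a finger pad.
Only numpy, scipy, OpenCV 4.12 (cv2) and the standard library are available. Lean on these libraries where they do the work, as an engineer would, in place of code of your own. Each camera call takes 0.05 s, during which the arm holds its last target. There are 200 camera calls.

### The job

Lift the top roll off the pile of three small label rolls, set it down flat in the empty bay of the open drawer (lower it in, do not drop it), let go, and then gently push the drawer fully shut. Leave the rest of the pile, the other reels, the bottles and the two loose stoppers standing where they are.

Things in the scene. Friction and masses are not known exactly. Their poses are not given: they have to be found in the camera images.
- roll_top: The top roll of the pile of three small label rolls: a paper roll with a brown core and a brown printed band round its side, lying flat (axis upright): 60 mm outer diameter, 25 mm core hole, 45 mm tall, about 95 g; origin at the centre of its lower face, z along its axis, up.
- roll_top_mid (a point): The centre of the top roll (on its axis, 22.5 mm above its lower face).
- roll_mid: The middle roll of that pile: a paper roll with a brown core and a brown printed band round its side, lying flat (axis upright): 60 mm outer diameter, 25 mm core hole, 45 mm tall, about 95 g; origin at the centre of its lower face, z along its axis, up. Stays.
- roll_low: The lowest roll of that pile, on the table: a paper roll with a brown core and a brown printed band round its side, lying flat (axis upright): 60 mm outer diameter, 25 mm core hole, 45 mm tall, about 95 g; origin at the centre of its lower face, z along its axis, up. Stays.
- reel_top: The upper reel of the other pile: a wide flat paper reel: 100 mm outer diameter, 44 mm core hole, 25 mm tall; origin at the centre of its lower face, z up. Stays where it is.
- reel_low: The lower reel of the other pile, on the table: a wide flat paper reel: 100 mm outer diameter, 44 mm core hole, 25 mm tall; origin at the centre of its lower face, z up. Stays where it is.
- cab_front (a point): A low plywood drawer unit fixed to the table: 240 mm deep (its x), 300 mm wide (its y), top 100 mm above the table; this point is the middle of the lower edge of its front (the drawer opening), on the table; x points into the unit, away from the robot, y along its width, z up. The drawer slides out along its -x.
- drawer (a joint): How far the drawer is pulled out, m: 0 fully shut, at most 0.19. It slides with about 1 N of friction and stops by itself at 0.
- drawer_bay (a point): Centre of the floor of the drawer's empty bay (the right-hand one seen from the robot), 18 mm above the table; its axes are the unit's and it travels with the drawer. The bay is 130 mm long in x and 141 mm wide in y. Its side and dividing walls are 6 mm thick and rise 52 mm above its floor, the front panel (12 mm thick) 77 mm. The left-hand bay is packed with paper cards.
- drawer_handle (a point): Middle of the drawer's steel bar handle: 11 mm thick, 100 mm long along the unit's y, 35 mm in front of the drawer's front panel, 68 mm above the table. It travels with the drawer; pushing on it (or on the panel) shuts the drawer.
- bottle_a: A filled bottle, amber glass with a white stopper, standing: 74 mm diameter, 175 mm tall; origin at the centre of its base, z up. A bystander.
- bottle_b: A filled bottle, amber glass with a white stopper, standing: 74 mm diameter, 175 mm tall; origin at the centre of its base, z up. A bystander.
- bottle_c: A filled bottle, amber glass with a white stopper, standing: 74 mm diameter, 175 mm tall; origin at the centre of its base, z up. A bystander.
- stopper_a: A loose white bottle stopper standing on its head: 38 mm diameter, 36 mm tall; origin at the centre of its underside. A bystander.
- stopper_b: A loose white bottle stopper standing on its head: 38 mm diameter, 36 mm tall; origin at the centre of its underside. A bystander.
There are look-alikes about, which are no part of the job. Leave any yellow look-alike of the reel_low alone.

How it is judged:
On the way, in this order (a step that is already met when the one before it is completed fails the run):
1. the top roll is lifted clear of the pile (z of roll_top in the frame of roll_mid above 0.065 m), for 0.1 s.
2. the roll lies flat in the empty bay, let go, while the drawer is still open (x of roll_top_mid in the frame of drawer_bay between -0.045 and 0.045 m and y of roll_top_mid in the frame of drawer_bay between -0.05 and 0.05 m and z of roll_top_mid in the frame of drawer_bay below 0.034 m and angle between the z axis of roll_top and the z axis of cab_front, either way round below 0.12 rad and contact force between the fingers and roll_top below 0.1 N and value of joint drawer above 0.09 m), for 0.2 s.
At the end, for the whole second after the job is handed in: Drawer within 6 mm of shut; roll released, at rest, flat (0.12 rad) on the empty bay's floor, centre within 45 mm (x) and 50 mm (y) of the bay's and under 34 mm up; other rolls and reels within 30 mm of their start, upright (0.15 rad); bottles and stoppers upright; bottles, stoppers within 50 mm (x of roll_top_mid in the frame of drawer_bay between -0.045 and 0.045 m and y of roll_top_mid in the frame of drawer_bay between -0.05 and 0.05 m and z of roll_top_mid in the frame of drawer_bay below 0.034 m and angle between the z axis of roll_top and the z axis of cab_front, either way round below 0.12 rad and contact force between the fingers and roll_top below 0.1 N and value of joint drawer below 0.006 m and linear speed of roll_top below 0.02 m/s and distance of each of roll_mid, roll_low, reel_top, reel_low from where it was at the start of the episode below 0.03 m and angle between each of roll_mid, roll_low, reel_top, reel_low, bottle_a, bottle_b, bottle_c's own z axis and vertical below 0.15 rad and angle between each of stopper_a, stopper_b's own z axis and vertical below 0.3 rad and distance of each of bottle_a, bottle_b, bottle_c, stopper_a, stopper_b from where it was at the start of the episode below 0.05 m); the robot touches nothing.
It fails at once if the drawer is slammed: it moves inwards faster than 0.5 m/s (velocity of joint drawer below -0.5 m/s).
It fails at once if the roll is dropped: let go over the bay with its lower face more than 27 mm above the bay's floor (horizontal distance between roll_top_mid and drawer_bay below 0.07 m and z of roll_top_mid in the frame of drawer_bay above 0.05 m and contact force between the fingers and roll_top below 0.02 N).
It fails at once if a bottle is knocked over (angle between any of bottle_a, bottle_b, bottle_c's own z axis and vertical above 0.6 rad).
It fails at once if the rest of the pile or the reels are toppled (angle between any of roll_mid, roll_low, reel_top, reel_low's own z axis and vertical above 0.5 rad).
It also fails if it takes over 48 s, if anything falls off the work surface, if the arm or the gripper's body presses on something with over 40 N, if the wrist force passes 120 N, or if a joint passes its speed limit or range.

## Working session

There is one attempt and no reset: what is moved stays moved. The work goes in short steps, each a Python script; the robot and the scene stay as the last script left them, time stands still between calls to the robot, and variables do not carry over. Pictures are saved under pics/ and viewed, at most 10 in all, crops included, and the job is handed in when it is done.

```bash
mkdir -p pics; ls
python3 - <<'E'
from station import arm,snapshot,camera_info
import cv2
for n in("scene","top"):
    cv2.imwrite(f"pics/{n}0.png",snapshot(n)); print(n,camera_info(n))
print(camera_info("wrist"));print(arm.read_tool_pos(),arm.read_eef_rot(),arm.read_time())
E
```

```text
pics
scene {'fx': 450.6235169036669, 'fy': 450.6235169036669, 'cx': 283.52402951367606, 'cy': 212.45420940636689, 'dist_coeffs': array([0.03475998, 0.        , 0.        , 0.        , 0.        ]), 'R': array([[ 0.00840109,  0.99984233,  0.0156442 ],
       [ 0.6438449 ,  0.00656185, -0.76512789],
       [-0.76510991,  0.01650035, -0.64368825]]), 't': array([ 0.17740829, -0.25773401,  1.69017836])}
top {'fx': 523.7228679556019, 'fy': 523.7228679556019, 'cx': 294.0407807353768, 'cy': 205.75241322438632, 'dist_coeffs': array([-0.15609811,  0.        ,  0.        ,  0.        ,  0.        ]), 'R': array([[-0.02073184, -0.99977231,  0.00505223],
       [-0.99107655,  0.01988547, -0.13180231],
       [ 0.13167183, -0.00773965, -0.99126315]]), 't': array([-0.20432066,  0.55015473,  1.45569427])}
{'fx': 315.9487927142329, 'fy': 315.9487927142329, 'cx': 277.75925855964556, 'cy': 211.02731553092516, 'dist_coeffs': array([-0.01918404,  0.        ,  0.        ,  0.        ,  0.        ]), 'T_tool_cam': array([[-2.07351276e-03, -9.50088673e-01, -3.11973098e-01,
         8.05088077e-02],
       [ 9.99997849e-01, -1.98451268e-03, -6.02761205e-04,
        -2.11983630e-04],
       [-4.64379754e-05, -3.11973677e-01,  9.50090744e-01,
        -6.97958032e-02],
       [ 0.00000000e+00,  0.00000000e+00,  0.00000000e+00,
         1.00000000e+00]])}
[ 0.26532967 -0.59280459  0.30281932] [ 9.77941705e-01  2.08874544e-01 -2.60170026e-04 -1.17424571e-03] 0.1
```

View pics/scene0.png

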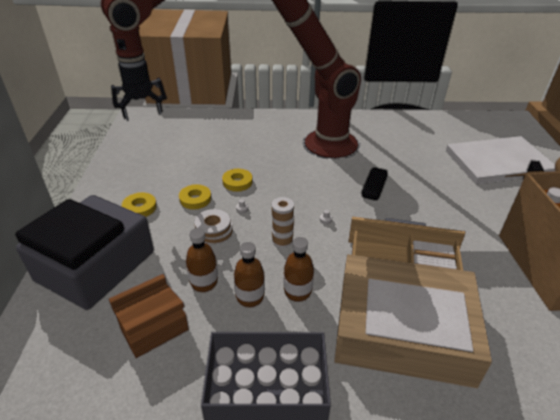

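View pics/top0.png

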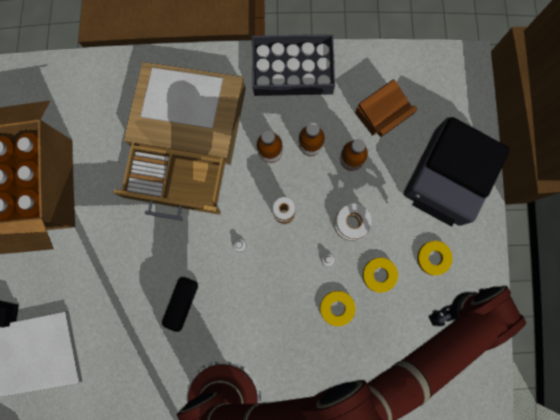

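The scene view shows the roll pile at about (283,205–240), three bottles behind it, and the drawer at the right. In the top view, the pile's top face is at (284,209), the empty bay at (194,183), the handle at (165,212), the stoppers at (239,245) and (327,260), and the bottles at (270,145), (312,137) and (355,153). I'll zoom in next to get accurate corners.

```bash
cat > h.py <<'E'
from station import arm,snapshot,camera_info
import cv2,numpy as np
from scipy.spatial.transform import Rotation as Ro
def ray(cam,uv):
    c=camera_info(cam);K=np.array([[c['fx'],0,c['cx']],[0,c['fy'],c['cy']],[0,0,1]])
    p=cv2.undistortPoints(np.array(uv,float).reshape(-1,1,2),K,c['dist_coeffs']).reshape(-1,2)
    d=np.c_[p,np.ones(len(p))]
    if cam=='wrist':
        T=np.eye(4);T[:3,:3]=Ro.from_quat(arm.read_eef_rot()).as_matrix();T[:3,3]=arm.read_tool_pos()
        T=T@c['T_tool_cam'];return T[:3,3],d@T[:3,:3].T
    return -c['R'].T@c['t'],d@c['R']
def px(cam,uv,z):
    o,d=ray(cam,uv);return o+d*((z-o[2])/d[:,2:])
def proj(cam,X):
    c=camera_info(cam);K=np.array([[c['fx'],0,c['cx']],[0,c['fy'],c['cy']],[0,0,1]])
    return cv2.projectPoints(np.array(X,float).reshape(-1,3),cv2.Rodrigues(c['R'])[0],c['t'],K,c['dist_coeffs'])[0].reshape(-1,2)
def quat(yaw): # tool down, tool y axis at angle yaw from world... x axis at yaw
    return (Ro.from_euler('z',yaw)*Ro.from_euler('x',np.pi)).as_quat()
E
python3 - <<'E'
from h import *
im=cv2.imread('pics/top0.png')
cv2.imwrite('pics/crop1.png',cv2.resize(im[60:260,110:376],None,fx=3,fy=3,interpolation=cv2.INTER_CUBIC))
print(px('top',[[284,209]],.135), px('top',[[239,246],[327,261]],.036))
print(px('top',[[270,128],[312,128],[355,145]],.175))
print('reel',px('top',[[354,221]],.05))
E
```

```text
[[ 0.52467274 -0.18786188  0.135     ]] [[ 0.43428499 -0.05744862  0.036     ]
 [ 0.38700452 -0.30517184  0.036     ]]
[[ 0.73628746 -0.15513075  0.175     ]
 [ 0.73411353 -0.26624482  0.175     ]
 [ 0.68592007 -0.37852568  0.175     ]]
reel [[ 0.49734844 -0.38365691  0.05      ]]
```

View pics/crop1.png

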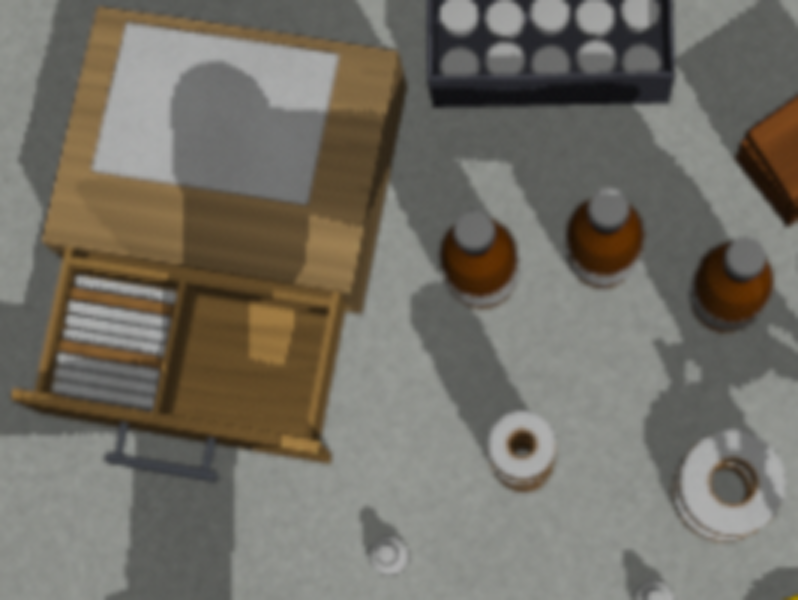

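The crop shows the pile's top ring centred at (522,445) in crop pixels. The handle runs from (110,460) to (214,474), and the panel top from (14,396) to (330,457). The bay lies between the divider at about x=180 and the right wall at about x=325. The cabinet's top corners are near (98,10), (404,55) and (45,243).

Run:
```python
from h import *
np.set_printoptions(precision=4,suppress=True)
f=lambda p:(np.array(p,float)+1)/3-1/3+[110,60]
def P(n,p,z): X=px('top',f(p),z);print(n,X[:,:2].tolist() and np.round(X[:,:2],4).tolist());return X
c=P('cab BL BR FL',[[98,10],[404,55],[45,243]],.1)
print('wid',np.linalg.norm(c[0]-c[1]),'dep',np.linalg.norm(c[0]-c[2]))
x=c[0]-c[2];y=c[0]-c[1];print('yaw',np.arctan2(x[1],x[0]),np.arctan2(-y[0],y[1]))
h=P('handle',[[110,460],[214,474]],.072);print(np.linalg.norm(h[0]-h[1]),np.arctan2(-(h[0]-h[1])[0],(h[0]-h[1])[1]),'mid',h.mean(0))
p=P('panel L R (front top)',[[14,398],[330,460]],.095);print(np.linalg.norm(p[0]-p[1]),np.arctan2(-(p[0]-p[1])[0],(p[0]-p[1])[1]),p.mean(0))
P('divider R edge',[[187,285],[168,408]],.07)
P('right wall L edge',[[331,306],[311,437]],.07)
P('roll',[[522,445]],.135);P('core',[[522,443]],.135)
P('bottles',[[475,230],[608,208],[745,257]],.175)
# roll outline fit on scene view as a check
print(proj('scene',[[.524,-.188,.135],[.524,-.188,0]]))
# ring by threshold: bright pixels near roll
im=cv2.imread('pics/top0.png');g=im[190:230,265:305].min(2)
m=(g>125).astype(np.uint8);n,l,s,ce=cv2.connectedComponentsWithStats(m);print(s,ce+[265,190])
c=max(cv2.findContours(m,cv2.RETR_EXTERNAL,cv2.CHAIN_APPROX_NONE)[0],key=len);print(cv2.fitEllipse(c))
```

```text
cab BL BR FL [[0.9635, 0.2159], [0.9066, -0.0819], [0.7316, 0.2586]]
wid 0.3032156353755659 dep 0.23584841341353258
yaw -0.18208792522692968 -0.1887895717473147
handle [[0.528, 0.1991], [0.513, 0.1]]
0.10016064726562607 -0.15031364434438874 mid [0.5205 0.1496 0.072 ]
panel L R (front top) [[0.5851, 0.2856], [0.5213, -0.0118]]
0.30422057594920937 -0.2114272829916401 [0.5532 0.1369 0.095 ]
divider R edge [[0.6942, 0.1283], [0.5764, 0.1448]]
right wall L edge [[0.6704, -0.0095], [0.5462, 0.0093]]
roll [[0.5265, -0.1879]]
core [[0.5282, -0.1879]]
bottles [[0.7127, -0.1504], [0.7304, -0.2679], [0.684, -0.3873]]
[[282.003  203.1034]
 [281.3655 239.9288]]
[[   0    0   31   35  476]
 [   0    0   40   40 1124]] [[277.7479 205.1933]
 [287.3594 211.3238]]
((21.952383041381836, 20.66899871826172), (37.726051330566406, 45.75961685180664), 51.671051025390625)
```

Measurements agree with the known sizes: unit 0.303 × 0.236 m, handle 0.100 m, panel 0.304 m, and bay walls about 0.139 m apart. The yaw is about −0.184, the bay centre about (0.620, 0.068), and the roll about (0.526, −0.188). Next I'll check reachability, hover over the pile and look with the wrist camera.

Run:
```python
from h import *
Y=-.184
for y in(Y,Y+np.pi):
  for p in([.5265,-.188,.30],[.5265,-.188,.169],[.62,.068,.3],[.62,.068,.097],[.47,.159,.25],[.47,.159,.13],[.66,.123,.13]):
    q=arm.ik(p,quat(y)); print(round(y,2),p,None if q is None else np.round(q,2))
arm.movep([.5265,-.188,.30],quat(Y))
print(arm.read_tool_pos(),arm.read_eef_rot(),quat(Y),arm.read_time(),arm.read_opening())
cv2.imwrite('pics/w1.png',snapshot('wrist'))
c=camera_info('wrist');T=np.eye(4);T[:3,:3]=Ro.from_quat(arm.read_eef_rot()).as_matrix();T[:3,3]=arm.read_tool_pos();T=np.linalg.inv(T@c['T_tool_cam'])
K=np.array([[c['fx'],0,c['cx']],[0,c['fy'],c['cy']],[0,0,1]])
print(cv2.projectPoints(np.array([[.5265,-.188,.135],[.5265,-.188+.03,.135],[.5565,-.188,.135]]),cv2.Rodrigues(T[:3,:3])[0],T[:3,3],K,c['dist_coeffs'])[0].reshape(-1,2))
```

```text
-0.18 [0.5265, -0.188, 0.3] [ 0.26  0.48  0.07  1.7  -0.04  0.97 -1.41]
-0.18 [0.5265, -0.188, 0.169] [ 0.24  0.64  0.1   1.84 -0.09  0.66 -1.36]
-0.18 [0.62, 0.068, 0.3] [-0.11  0.58 -0.06  1.51  0.04  1.06 -1.93]
-0.18 [0.62, 0.068, 0.097] [-0.22  0.83  0.13  1.69 -0.16  0.64 -1.76]
-0.18 [0.47, 0.159, 0.25] [-0.26  0.45 -0.15  1.93  0.1   0.77 -2.23]
-0.18 [0.47, 0.159, 0.13] [-0.41  0.64  0.06  2.04 -0.08  0.46 -2.05]
-0.18 [0.66, 0.123, 0.13] [-0.28  0.84  0.11  1.52 -0.12  0.79 -1.88]
2.96 [0.5265, -0.188, 0.3] [ 0.74  0.56 -0.7   1.68  0.4   1.05  1.3 ]
2.96 [0.5265, -0.188, 0.169] [ 0.68  0.71 -0.6   1.82  0.56  0.78  1.17]
2.96 [0.62, 0.068, 0.3] [ 0.28  0.68 -0.77  1.5   0.49  1.17  0.82]
2.96 [0.62, 0.068, 0.097] [ 0.22  0.91 -0.64  1.67  0.71  0.8   0.64]
2.96 [0.47, 0.159, 0.25] [ 0.22  0.59 -0.9   1.91  0.58  0.92  0.42]
2.96 [0.47, 0.159, 0.13] [-0.11  0.67 -0.4   2.03  0.49  0.53  0.53]
2.96 [0.66, 0.123, 0.13] [ 0.14  0.93 -0.67  1.51  0.66  0.94  0.65]
[ 0.52614798 -0.18941361  0.30004987] [ 9.95676498e-01 -9.28873259e-02  1.24973385e-05  5.06132463e-04] [ 9.95770984e-01 -9.18702736e-02 -5.62543182e-18  6.09733874e-17] 1.8583 1.0023699358892921
[[276.28845941 214.79408395]
 [239.04936938 221.51949521]
 [268.80269354 177.92617368]]
```

View pics/w1.png

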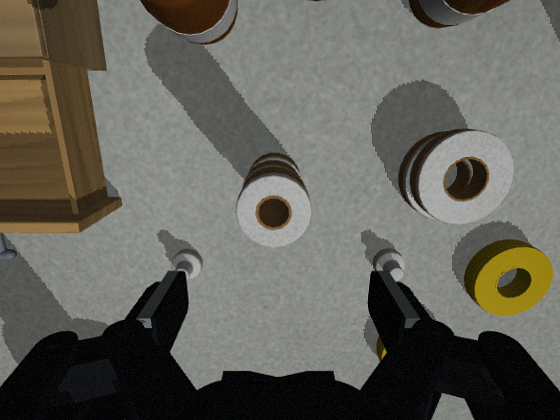

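The wrist view shows the top ring centred at (274,211), against a prediction of (276,215), so the offset is about 2–3 mm. The two fingers straddle it evenly at x≈187 and x≈370. I'll correct by that amount, then pick.

Run:
```python
from h import *
Y=-.184
r=px('wrist',[[274,211.5]],.135)[0];print('roll',r)
x,y=r[:2]
assert abs(x-.5265)<.008 and abs(y+.188)<.008
arm.line_to([x,y,.30],.1,quat(Y)); arm.line_to([x,y,.165],.12)
print(arm.read_tool_pos(),arm.read_ft_force())
arm.move_gripper(0.55,30)
print(arm.read_opening(),arm.read_finger_force())
if arm.read_finger_force()<5:
    arm.move_gripper(0.3,30);print(arm.read_opening(),arm.read_finger_force())
```

```text
roll [ 0.52951115 -0.18675489  0.135     ]
[ 0.52997704 -0.1869458   0.16572405] [ 0.14938369  0.09966171 -0.12367893]
0.705527755221174 32.621519565582275
```

Run:
```python
from h import *
x,y,_=arm.read_tool_pos()
arm.line_to([x,y,.19],.05); arm.line_to([x,y,.30],.12)
print(arm.read_opening(),arm.read_finger_force(),arm.read_ft_force())
arm.line_to([.62,.068,.30],.12,quat(-.184))
print(arm.read_tool_pos(),arm.read_time(),arm.read_finger_force())
cv2.imwrite('pics/w2.png',snapshot('wrist'));a=snapshot('top')
cv2.imwrite('pics/top2.png',cv2.resize(a[60:260,110:376],None,fx=3,fy=3))
```

```text
0.7056931234319611 32.64734923839569 [ 0.23382327  0.09764417 -0.60688465]
[0.61994324 0.06724155 0.30006543] 7.9083 32.64772564172745
```

View pics/w2.png

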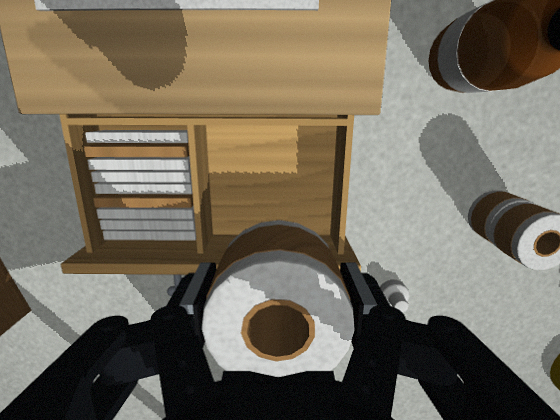

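The roll is held level, and the pile's other rolls are standing at (545,243). The bay lies between the divider at x≈207 and the right wall at x≈340, with its rear wall at row≈125. I'll re-measure the bay from this view and lower with force watching.

Run:
```python
from h import *
w=px('wrist',[[207,125],[204,250],[337,125],[346,240]],.07);print(w.round(4))
Y=-.184;R=np.array([[np.cos(Y),-np.sin(Y)],[np.sin(Y),np.cos(Y)]])
u=(w[:,:2]-[.62,.068])@R;print(u.round(4))
dy=np.clip((u[:2,1].mean()+u[2:,1].mean())/2,-.01,.01)
dx=np.clip((u[0,0]+u[2,0])/2-.065,-.01,.01);print(dx,dy)
t=np.array([.62,.068])+R@[dx/2,dy/2]; print(t)
arm.line_to([*t,.30],.1,quat(Y)); arm.line_to([*t,.15],.12); arm.line_to([*t,.104],.06)
f0=arm.read_ft_force();z=.104;print(f0)
while z>.089:
    z-=.0015;arm.line_to([*t,z],.03);f=arm.read_ft_force()
    if np.linalg.norm(f-f0)>2.5:break
print(z,arm.read_tool_pos(),f,arm.read_finger_force(),arm.read_time())
```

```text
[[0.6961 0.1198 0.07  ]
 [0.5745 0.1549 0.07  ]
 [0.6739 0.0024 0.07  ]
 [0.5583 0.0081 0.07  ]]
[[ 0.0653  0.0648]
 [-0.0606  0.0771]
 [ 0.065  -0.0546]
 [-0.0497 -0.0702]]
0.00014700428650328556 0.004275924228955806
[0.62046343 0.07008842]
[ 0.46385117 -0.50946537 -2.31505038]
0.09349999999999999 [0.62088565 0.0701077  0.0940029 ] [-0.07193138  0.07164429  2.01359416] 32.82230883836746 12.325
```

The roll touched down at the predicted height (TCP z of 0.094). Releasing and retreating.

Run:
```python
from h import *
arm.move_gripper(0.85); arm.pause(.4)
print(arm.read_opening(),arm.read_finger_force(),arm.read_ft_force())
x,y,_=arm.read_tool_pos()
arm.line_to([x,y,.16],.06); arm.line_to([x,y,.27],.15)
print(arm.read_ft_force(),arm.read_time())
cv2.imwrite('pics/w3.png',snapshot('wrist'))
```

```text
0.8486979360199689 0.0 [-0.77929337 -0.42165046  0.20656462]
[ 0.36943294  0.23146309 -0.31850674] 15.15
```

View pics/w3.png

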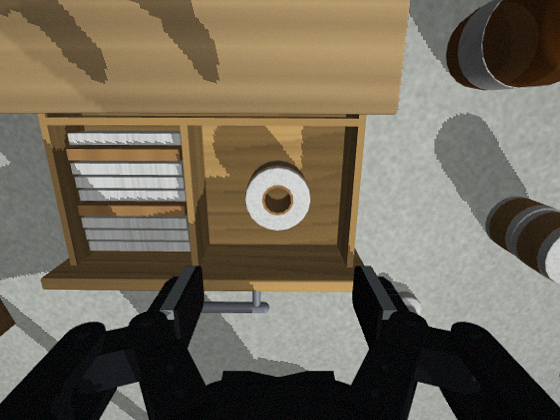

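The roll lies flat and roughly centred in the bay at (278,200), and the handle's right end is at (268,307). Next I'll shut the gripper, go in front of the handle and push gently while watching force.

Run:
```python
from h import *
e=px('wrist',[[266,306]],.073)[0];print('handle end',e)
Y=-.184;ux=np.array([np.cos(Y),np.sin(Y)]);uy=np.array([-ux[1],ux[0]])
print('mid from end',e[:2]+.05*uy)
h=np.array([.5205,.1496]);s=h-.05*ux
arm.move_gripper(0.0)
arm.movep([*s,.27],quat(Y)); arm.line_to([*s,.127],.12)
arm.pause(.2);f0=arm.read_ft_force();print(f0,arm.read_tool_pos(),arm.read_time())
d=0
while d<.06:
    d+=.004;arm.line_to([*(s+d*ux),.127],.04)
    f=(arm.read_ft_force()-f0)[:2]@ux
    if abs(f)>.6:break
print('contact',d,f,arm.read_time())
```

```text
handle end [0.51790494 0.10136317 0.073     ]
mid from end [0.52705311 0.15051916]
[ 0.02819173 -0.76881086 -0.35601909] [0.47161689 0.15885911 0.12755537] 18.15
contact 0.004 0.9321228172915301 18.4
```

That was motion noise (wrong sign), so I'll push on slowly and use a firmer threshold near the end.

Run:
```python
from h import *
Y=-.184;ux=np.array([np.cos(Y),np.sin(Y)])
s=np.array([.5205,.1496])-.05*ux
arm.pause(.2);f0=arm.read_ft_force()
F=lambda:round(float((arm.read_ft_force()-f0)[:2]@ux),2)
log=[]
for d in(.03,.06,.09,.12,.15):
    arm.line_to([*(s+d*ux),.127],.06);log.append((d,F()))
while d<.205:
    d+=.003;arm.line_to([*(s+d*ux),.127],.04);arm.pause(.05);log.append((round(d,3),F()))
    if log[-1][1]<-8:break
p=np.array(arm.read_tool_pos());print(log,p,(p[:2]-s)@ux,arm.read_time())
a=snapshot('top');cv2.imwrite('pics/top4.png',cv2.resize(a[60:260,110:376],None,fx=3,fy=3))
```

```text
[(0.03, -0.83), (0.06, -0.18), (0.09, -0.31), (0.12, -0.33), (0.15, -0.99), (0.153, 0.64), (0.156, -0.53), (0.159, 0.11), (0.162, -0.21), (0.165, 0.12), (0.168, -0.94), (0.171, 0.04), (0.174, -0.44), (0.177, -5.64), (0.18, -10.67)] [0.64422881 0.12676163 0.12653294] 0.17581881464581986 24.7833
```

View pics/top4.png

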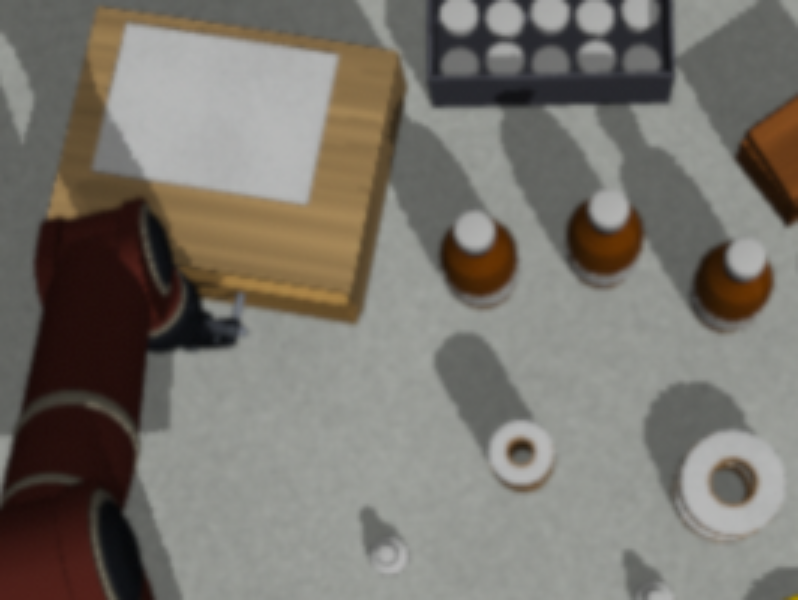

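The drawer is hard against its stop: the force rose steadily and the panel sits flush with the unit. The pile, bottles, reels and stoppers are unmoved. I'll retreat and check once more.

Run:
```python
from h import *
Y=-.184;ux=np.array([np.cos(Y),np.sin(Y)])
p=np.array(arm.read_tool_pos())
arm.line_to([*(p[:2]-.06*ux),.127],.06); arm.line_to([*(p[:2]-.1*ux),.30],.12); arm.movep([.5,-.05,.38],quat(Y))
arm.pause(.3);print(arm.read_time(),arm.read_ft_force())
a=snapshot('top');cv2.imwrite('pics/top5.png',cv2.resize(a[60:260,110:376],None,fx=3,fy=3))
```

```text
28.85 [-0.02022829  0.77244498  0.34918993]
```

View pics/top5.png

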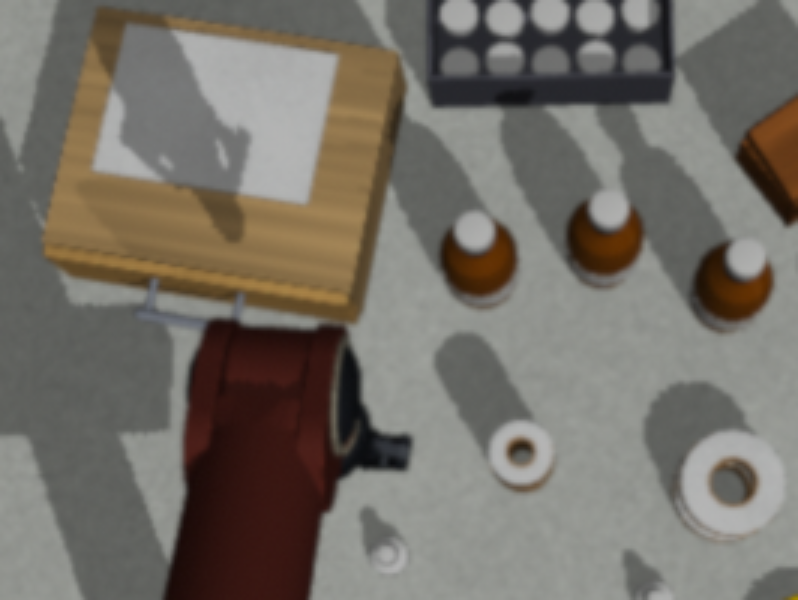

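The drawer is shut flush, with the handle at (140–240, 305–325), and everything else is standing where it was. Handing in.

```bash
python3 -c "
from station import ticket
print(ticket.finish_job())"
```

```text
the job is handed in; nothing more can be done
None
```

The top roll is lying flat in the right-hand bay, the drawer is pushed fully shut, and nothing else in the scene was seen to move; I handed the job in with the clock just under 29 s, and no verdict was returned.

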